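# Hold the reading lens in focus over the gear in the sample dish

## Robot

A 6-joint arm with a two-finger parallel gripper is mounted at the origin on the work surface. World frame = base frame: x ahead of the robot, y to its left, z up, the work surface at z = 0. Lengths are in m, angles in rad, forces in N, time in s.
With the tool pointing down it reaches from about 0.2 to 0.875 m from the base axis. Payload 3.4 kg.
Tool frame: the origin (TCP) lies between the finger pads; the fingertips stand 25 mm ahead of it and the grasp point (between the pads) lies 6 mm ahead of it (r.nose_length is the z of the fingertips in the tool frame, in m); z points along the fingers, y is the line along which they close (so a half turn about z gives the same grasp; the last joint's range is limited). The gripper opens to 94 mm and grips with 3 to 60 N. Pads are 16 mm wide; open, the fingers measure 119 mm over their backs; the gripper's body (75 mm by 177 mm) begins 78 mm behind the grasp point.
Start: joints at [1.214, 0.276, 1.505, -0, 1.361, -0.121], TCP at [0.134, 0.559, 0.23] pointing down, gripper open.
Joint ranges: [-2.89, 2.89], [-0.75, 2.08], [0.22, 2.7], [-1.18, 4.32], [0.11, 2.71], [-2.7, 2.7]. Speed limits (rad/s): [2.57, 2.57, 3.14, 3.14, 3.14, 3.14].

## Interface

Orientations are given as a unit quaternion [w, x, y, z].
In Python, from plant import r, gripper_to, inverse_kinematics, vision, models, telemetry gives the robot as it stands. Calls block until the motion is done:
- r.move_to(position, orientation): joint-space move of the TCP to a pose.
- r.move_l(position, rot=None, vel=0.15, guard=None): straight line of the TCP; rot=None keeps the orientation; vel is the mean speed in m/s. With guard (N) it stops when the force on the tool has changed by that much, and returns True; else False.
- r.movej(angles): joint-space move.
- gripper_to(opening, f_grip=None): finger opening in m; f_grip is the grip in N (None keeps the last); returns when the fingers have stopped.
- r.hold(seconds).
- inverse_kinematics(position, orientation): joint angles nearest the present ones, or None.
- vision.snapshot(name): name is "scene" or "top" or "wrist"; returns the picture (420x560x3 uint8, red, green, blue); there is no depth.
- vision.get_calibration(name): a dict with "fx", "fy", "cx", "cy" (pixels), "position" and "orientation" of the camera in the world. Camera axes: x right, y down, z forward; pixel columns grow to the right and rows downward; lengths in m; the calibration is good to about 2 mm. A picture is of the moment at which its call begins: read the wrist's pose just before it. get_calibration takes no time and is no camera call; for the wrist camera it gives the pose at the moment of the call.
A pose or a line that the arm cannot do raises r.PlanningError and nothing moves.
- r.sign_off(): hands the job in; it is judged then, once.
Trained networks look in the newest picture that a camera, given by its name, has taken for a name from the list of things; names that differ only in an ending like _2 or _b are one class to them, and where a whole thing is asked for, a point or a joint stands for the part that bears it (a point fixed in the world has none). Each returns a list of dicts, best first, with "score" (0 to 1); they miss things now and then, are a little off and sometimes report something else, mostly with a low value. They report only what shows in the picture. A call takes as long as a camera call. They do not tell look-alikes from the thing itself.
- models.boxes_of(thing, camera): "at" ([x, y, z] in m, in world coordinates, good to about 4 mm: the middle of the surface that is visible of it).
- models.regions_of(thing, camera): "pixels" (420x560 bool, what is visible of it).
- models.mark_of(thing, camera): "at" ([x, y, z] in m, in world coordinates, good to about 4 mm: a listed point, or the origin of a listed thing).
Readings, each from a call of its own:
- telemetry.current_t(): time.
- telemetry.current_joints(): joint angles.
- telemetry.current_dq(): joint speeds.
- telemetry.current_joint_efforts(): joint torques, N m.
- telemetry.current_ee_pos(): TCP position.
- telemetry.current_tool_rot(): TCP orientation.
- telemetry.current_wrist_force(): force on the tool from outside, world axes, zero at the start.
- telemetry.current_torque(): the same for the moment, N m.
- telemetry.current_opening(): finger opening in m.
- telemetry.current_finger_force(): force on a finger pad.
Only numpy, scipy, OpenCV 4.12 (cv2) and the standard library are available. Lean on these libraries where they do the work, as an engineer would, in place of code of your own. Each camera call takes 0.05 s, during which the arm holds its last target. There are 200 camera calls.

## Task

Take the lid off the porcelain dish on the granite plate and set it down gently, knob up, on the clear white bench, then pick up the reading lens by its handle to look at the little gear in the dish. Hold the lens level and still with the gear centred under it and the middle of the glass at the height of the tip of the height gauge's scriber, which is set to the lens's working distance. Finish while still holding it there, touching nothing else with it, and leave the dish, the gauge's setting and everything else as they are.

Things in the scene. Friction and masses are not known exactly. Their poses are not given: they have to be found in the camera images.
- plate: dark granite surface plate, 200 (x) x 300 (y) x 50 mm high, fixed on the white bench. Origin: centre of its underside, at bench level; its top is 50 mm above
- gauge: height gauge standing fixed on the granite plate: iron base 100 (x) x 60 (y) x 30 mm (42 mm at the column), upright steel column 12 x 26 mm at x = +26 mm reaching to 277 mm above the plate, on it a clamped slide (30 x 38 x 86 mm, clamp screws sticking out to y = +32 mm) carrying a scriber that points to the gauge's -x, towards the dish. Origin: centre of the underside of the base, on the plate's top. The slide is clamped and stays where it is
- scriber_tip (a point): point of the scriber, a steel blade 8 mm wide and 4 mm thick at its end, 81 mm from the gauge's origin in the gauge's -x; it stands somewhere from 75 to 115 mm above the plate's top and marks the height for the middle of the lens
- dish: round white porcelain dish on the granite plate, loose, 62 mm across outside, 54 mm inside, 30 mm high, floor 5 mm thick, 0.16 kg. Origin: centre of its underside
- lid: white porcelain lid on the dish, loose, about 0.07 kg: disc 66 mm across and 5 mm thick, under it a locating boss 49 mm across and 4 mm deep that sits inside the dish's mouth, on top a round knob 19 mm across and 18 mm high. Origin: centre of the underside of the boss, so on the bare bench it lies with the origin at bench level; z points up out of the knob; disc top at 9 mm, knob top at 27 mm
- gear: small steel gear wheel lying loose on the dish's floor, hidden until the lid is off, 25 mm across the teeth, 8 mm high at the hub. Origin: centre of its underside
- lens: reading lens lying flat on the bench, loose, about 0.15 kg: round steel frame 62 mm across and 12 mm thick (from 2 to 14 mm above the origin) and a straight black handle of rectangular section, 14 mm wide (y) and 16 mm high (z, from 0 to 16 mm), that runs along x from x = +24 to x = -86 mm. Origin: on the handle's underside beneath the whole lens's centre of mass, so a grip at x = 0 is balanced; x points from the handle to the glass, z up
- lens_center (a point): centre of the glass, 61.3 mm from the lens's origin in its +x and 8 mm above its underside; z is the lens's optical axis, upright when the lens is level
- pin_block: bystander: grey block 36 x 50 x 28 mm with a thin 100 mm pin lying across it (along y), on the granite plate. Origin: centre of its underside
- tall_jar: bystander: white screw-cap jar 40 mm across, 75 mm high, on the bench near the lens. Origin: centre of its underside
- short_jar: bystander: white screw-cap jar 38 mm across, 45 mm high, on the bench near the lens. Origin: centre of its underside
- well_plate: bystander: clear 24-well plate 85 (x) x 127 (y) x 20 mm. Origin: centre of its underside
- media_bottle: bystander: glass bottle with a screw cap, 56 mm across, 110 mm high. Origin: centre of its underside
- caliper: bystander: digital caliper lying flat, 220 mm long (x), jaws to -y at its +x end reaching 49 mm, 12 mm high. Origin: middle of its length
- beaker: bystander: small glass beaker, 60 mm across, 55 mm high. Origin: centre of its underside
There are look-alikes about, which are no part of the job. What is shaped like the lens but blue or yellow is not meant.

How it is judged:
On the way:
1. the lid is off the dish and lies knob up and at rest on the bench, let go, while the lens still lies on the bench (height (world z) of lid below 0.004 m and angle between lid's own z axis and vertical below 0.08 rad and linear speed of lid below 0.02 m/s and contact force between lid and the fingers below 0.05 N and height (world z) of lens below 0.006 m), for 0.3 s.
At the end, for the whole second after the job is handed in: Lens gripped by its handle, touching nothing else, level (0.12 rad), still, its centre within 6 mm of the scriber tip's height and 12 mm sideways of the gear. Lid flat, knob up, let go on the bare bench (origin below 4 mm). Dish upright within 15 mm of its start, gear on its floor (z of lens_center in the frame of scriber_tip between -0.006 and 0.006 m and horizontal distance between lens_center and gear below 0.012 m and angle between lens_center's own z axis and vertical below 0.12 rad and linear speed of each of lens, lid below 0.02 m/s and angular speed of lens below 0.15 rad/s and contact force between lens and the fingers above 1 N and distance between the grasp point and lens_center above 0.038 m and contact force between lens and gauge below 0.05 N and contact force between lens and dish below 0.05 N and contact force between each of lens, lid and plate below 0.05 N and contact force between lens and pin_block below 0.05 N and contact force between lens and lid below 0.05 N and contact force between each of lens, lid and tall_jar below 0.05 N and contact force between lens and media_bottle below 0.05 N and height (world z) of lid below 0.004 m and angle between lid's own z axis and vertical below 0.08 rad and contact force between lid and the fingers below 0.05 N and contact force between lid and short_jar below 0.05 N and horizontal distance between gear and dish below 0.022 m and z of gear in the frame of dish below 0.01 m and angle between dish's own z axis and vertical below 0.05 rad and distance of dish from where it was at the start of the episode below 0.015 m); the arm keeps its last pose, push and grip.
It fails at once if the lid is dropped or thrown: it moves faster than 0.6 m/s while not in the fingers (contact force between lid and the fingers below 0.05 N and linear speed of lid above 0.6 m/s).
It fails at once if the lens is dropped or thrown: it moves faster than 0.6 m/s while not in the fingers (contact force between lens and the fingers below 0.05 N and linear speed of lens above 0.6 m/s).
It fails at once if the dish is shifted more than 15 mm or tipped (distance of dish from where it was at the start of the episode above 0.015 m or angle between dish's own z axis and vertical above 0.35 rad).
It fails at once if the gauge's setting is changed by more than 3 mm (distance of scriber_tip from where it was at the start of the episode above 0.003 m).
It fails at once if a bystander is shifted more than 25 mm (distance of any of pin_block, tall_jar, short_jar, well_plate, media_bottle, caliper, beaker from where it was at the start of the episode above 0.025 m).
It also fails if it takes over 72 s, if anything falls off the work surface, if the arm or the gripper's body presses on something with over 40 N, if the wrist force passes 120 N, or if a joint passes its speed limit or range.

## Working session

There is one attempt and no reset: what is moved stays moved. The work goes in short steps, each a Python script; the robot and the scene stay as the last script left them, time stands still between calls to the robot, and variables do not carry over. Pictures are saved under pics/ and viewed, at most 10 in all, crops included, and the job is handed in when it is done.

```bash
mkdir -p pics; ls; cat > h.py <<'E'
import numpy as np, cv2
from plant import r, gripper_to, inverse_kinematics, vision, models, telemetry
from scipy.spatial.transform import Rotation as R
def q(yaw):  # tool down, closing line (tool y) at angle: R = Rz(yaw)*Rx(pi)
    x=(R.from_euler('z',yaw)*R.from_euler('x',np.pi)).as_quat(); return [x[3],x[0],x[1],x[2]]
def Rm(o): return R.from_quat([o[1],o[2],o[3],o[0]]).as_matrix()
def save(n,img): cv2.imwrite(f'pics/{n}.png',img[:,:,::-1])
def proj(c,p):
    v=Rm(c['orientation']).T@(np.array(p)-c['position']); return [c['fx']*v[0]/v[2]+c['cx'],c['fy']*v[1]/v[2]+c['cy']]
def ray(c,u,v,z):
    d=Rm(c['orientation'])@[(u-c['cx'])/c['fx'],(v-c['cy'])/c['fy'],1]; p=np.array(c['position']); return p+d*(z-p[2])/d[2]
E
python3 - <<'E'
from h import *
a=vision.snapshot("top");b=vision.snapshot("scene")
save('top',a);save('scene',b)
for n in('top','scene'):
    c=vision.get_calibration(n);print(n,np.round(c['position'],3),c['fx'],np.round(Rm(c['orientation'])[:,2],2))
    for t in ['plate','gauge','scriber_tip','dish','lid','lens','lens_center','pin_block','tall_jar','short_jar','well_plate','media_bottle','caliper','beaker']:
        print(t,[(np.round(d['at'],3).tolist(),round(d['score'],2),np.round(proj(c,d['at'])).astype(int).tolist()) for d in models.mark_of(t,n)[:4]])
print(telemetry.current_tool_rot(),telemetry.current_t())
E
```

```text
pics
top [0.245 0.075 1.844] 541.4461771700873 [ 0.13  0.01 -0.99]
plate [([0.6, -0.178, -0.001], 0.91, [353, 176]), ([0.656, 0.191, 0.011], 0.31, [247, 158])]
gauge [([0.636, -0.089, 0.053], 0.77, [329, 162])]
scriber_tip [([0.626, -0.171, 0.128], 0.68, [357, 160]), ([0.581, -0.273, 0.048], 0.38, [384, 179]), ([0.643, 0.086, 0.001], 0.34, [277, 163])]
dish [([0.576, -0.269, 0.051], 0.61, [383, 180])]
lid [([0.58, -0.268, 0.073], 0.58, [384, 178])]
lens [([0.599, 0.209, 0.0], 0.89, [242, 175]), ([0.389, 0.153, 0.002], 0.84, [257, 236]), ([0.323, 0.568, 0.002], 0.79, [135, 254]), ([0.578, 0.362, -0.001], 0.72, [197, 181])]
lens_center [([0.34, 0.624, 0.004], 0.94, [118, 249]), ([0.637, 0.358, 0.006], 0.9, [199, 164]), ([0.655, 0.192, 0.01], 0.85, [247, 159]), ([0.106, 0.314, 0.013], 0.59, [207, 320])]
pin_block [([0.533, -0.105, 0.05], 0.66, [334, 192])]
tall_jar [([0.73, 0.247, 0.003], 0.43, [231, 138]), ([0.648, 0.085, -0.0], 0.25, [277, 162])]
short_jar [([0.646, 0.085, 0.003], 0.62, [278, 162])]
well_plate [([0.336, 0.369, -0.003], 0.73, [194, 251])]
media_bottle [([0.729, 0.246, 
[... 857 characters left out ...]
7, 0.326, -0.002], 0.58, [244, 133])]
lens_center [([0.66, 0.19, 0.008], 0.64, [356, 228]), ([0.341, 0.624, 0.01], 0.64, [339, 100]), ([0.641, 0.363, 0.012], 0.61, [380, 185]), ([0.1, 0.319, 0.006], 0.61, [226, 124])]
pin_block [([0.536, -0.106, 0.048], 0.6, [254, 275])]
tall_jar [([0.734, 0.249, -0.0], 0.94, [390, 228])]
short_jar [([0.648, 0.084, -0.002], 0.83, [332, 255])]
well_plate [([0.331, 0.369, 0.002], 0.71, [294, 145])]
media_bottle [([0.811, 0.026, 0.0], 0.88, [375, 302])]
caliper [([0.399, -0.372, 0.001], 0.6, [141, 337])]
beaker [([0.381, -0.198, 0.003], 0.82, [185, 281]), ([0.598, -0.18, -0.0], 0.21, [257, 320])]
[1.47226278e-05 1.17637918e-01 9.93056553e-01 4.30636697e-05] 1.5
```

```bash
python3 - <<'E'
import cv2
a=cv2.imread('pics/top.png');
cv2.imwrite('pics/topc.png',cv2.resize(a[100:340,100:440],None,fx=2.35,fy=2.35,interpolation=cv2.INTER_CUBIC))
E
```

```text
(no output)
```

View pics/topc.png

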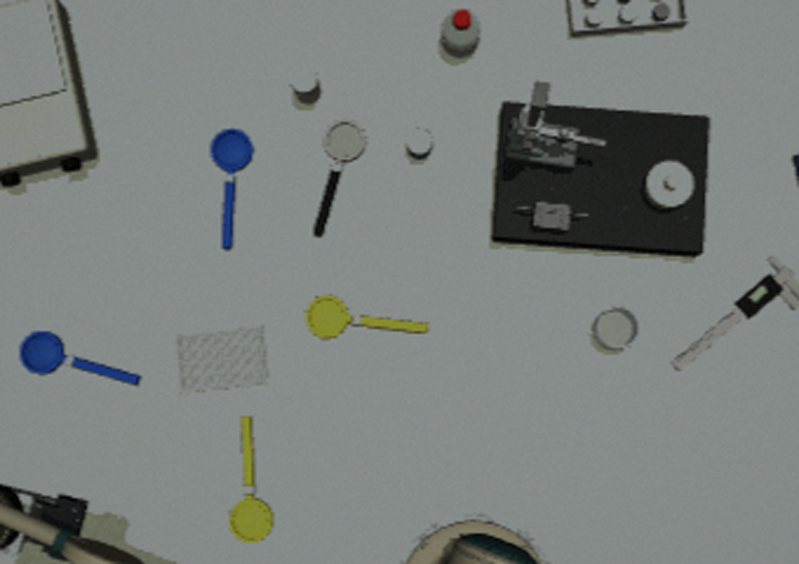

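View pics/scene.png

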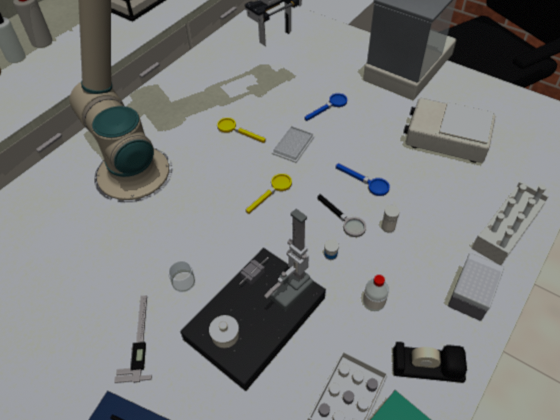

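The top picture shows five lens-shaped things, positions given as top-camera pixels:
- Blue: (199,164) and (118,249).
- Yellow: (239,235) and (207,320).
- Steel frame with black handle: glass (247,159), handle (238,187).

Only the last one fits "steel frame, black handle". The dish with its lid is at about (383,180). I'll move now, check the lens in an enlarged crop and look at the lid from close by.

```bash
python3 - <<'E'
from h import *
r.move_l([0.134,0.5,0.35])
def look(n,things):
    c=vision.get_calibration('wrist'); im=vision.snapshot('wrist'); save(n,im)
    print(n,np.round(c['position'],3),np.round(Rm(c['orientation'])[:,2],2))
    for t in things: print(t,[(np.round(d['at'],4).tolist(),round(d['score'],2)) for d in models.mark_of(t,'wrist')[:3]])
    return c,im
r.move_to([0.54,0.21,0.30],q(-0.32+np.pi))
c1,i1=look('w_lens',['lens','lens_center'])
r.move_to([0.43,-0.02,0.38],q(np.pi/2))
r.move_to([0.55,-0.29,0.34],q(np.pi/2))
c2,i2=look('w_lid',['lid','dish','scriber_tip','gauge'])
print(telemetry.current_joints(),telemetry.current_t())
save('both',cv2.resize(np.vstack([i1,i2]),(400,600)))
E
```

```text
w_lens [0.465 0.236 0.455] [ 0.26 -0.08 -0.96]
lens [([0.3895, 0.1548, 0.0001], 0.97), ([0.5926, 0.2092, 0.0012], 0.94), ([0.5784, 0.3611, -0.0048], 0.7)]
lens_center [([0.3923, 0.2135, 0.0068], 0.96), ([0.6422, 0.3582, 0.0067], 0.83), ([0.6546, 0.1915, 0.0072], 0.61)]
w_lid [ 0.55  -0.209  0.496] [ 0.   -0.27 -0.96]
lid [([0.5821, -0.2665, 0.0721], 0.87)]
dish []
scriber_tip [([0.6293, -0.173, 0.1256], 0.9)]
gauge []
[-5.95409099e-01  3.10535774e-01  1.18833778e+00  2.00551537e-04
  1.64125532e+00 -5.96978746e-01] 6.95
```

View pics/both.png

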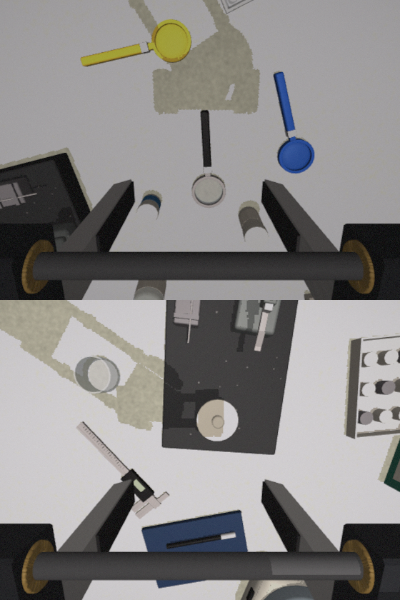

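The upper frame shows the steel lens with its black handle at about (207,185), clear of the blue and yellow ones. The lower frame shows the lid at about (217,420) with its knob in the middle, and the scriber tip at about (258,350). Next I refine the lid centre from its outline.

```bash
python3 - <<'E'
from h import *
c=vision.get_calibration('wrist'); im=vision.snapshot('wrist')
for d in models.regions_of('lid','wrist')[:2]:
    m=d['pixels'].astype(np.uint8)
    cn=max(cv2.findContours(m,0,2)[0],key=cv2.contourArea)
    e=cv2.fitEllipse(cv2.convexHull(cn)); 
    print(d['score'],m.sum(),e,ray(c,*e[0],0.084), e[1][0]/c['fx']*(c['position'][2]-.084))
print([np.round(proj(c,[.58,-.268,z])) for z in(.076,.085,.103)], models.mark_of('scriber_tip','wrist')[0])
crop=im[20:260,200:440]; save('lidcrop',cv2.resize(crop,(600,600),interpolation=cv2.INTER_CUBIC))
E
```

```text
0.56 2703 ((303.3064880371094, 167.6239013671875), (58.303382873535156, 58.85652160644531), 59.740150451660156) [ 0.58013878 -0.26812059  0.084     ] 0.06528415940547203Traceback (most recent call last):
  File "<stdin>", line 8, in <module>
IndexError: list index out of range
```

```bash
python3 - <<'E'
from h import *
r.move_to([0.580,-0.268,0.20],q(np.pi/2))
gripper_to(0.05,15)
print(r.move_l([0.580,-0.268,0.113],vel=0.08,guard=6),telemetry.current_ee_pos())
gripper_to(0.0,15); print(telemetry.current_opening(),telemetry.current_finger_force(),telemetry.current_wrist_force())
r.move_l([0.580,-0.268,0.26],vel=0.08)
print(telemetry.current_opening(),telemetry.current_finger_force(),telemetry.current_wrist_force())
vision.snapshot('top');c=vision.get_calibration('scene'); im=vision.snapshot('scene'); save('lift',cv2.resize(im[180:400,120:400],None,fx=2.5,fy=2.5))
for n in('top','scene'): print([d for t in('gear','dish') for d in models.mark_of(t,n)[:1]])
E
```

```text
False [ 0.58042729 -0.26821964  0.1136438 ]
0.018831396908123462 15.000093877315521 [-1.15773188 -0.83176375  1.67797678]
0.018277329950685588 14.99994769692421 [-0.69186048 -0.19811558 -0.61713505]
[{'at': [0.5756, -0.2704, 0.0566], 'score': 0.54}, {'at': [0.5803, -0.2727, 0.0513], 'score': 0.65}]
[{'at': [0.5787, -0.2737, 0.0561], 'score': 0.5}, {'at': [0.577, -0.2699, 0.0509], 'score': 0.93}]
```

View pics/lift.png

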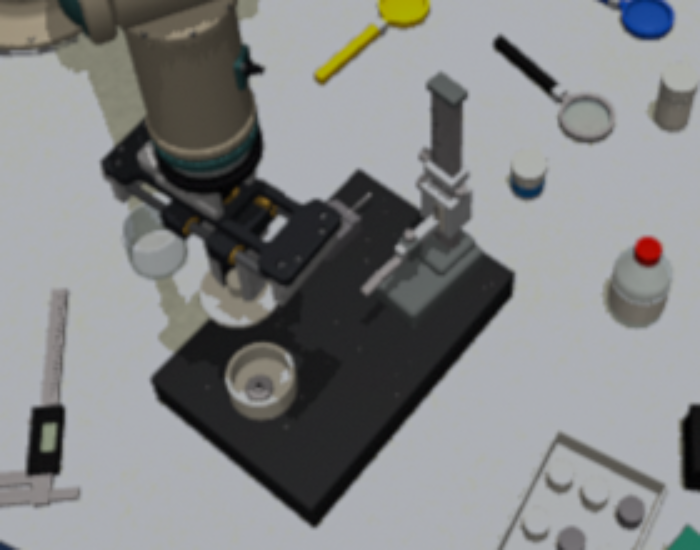

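The lid hangs from the knob, and the dish with the gear inside, at about (260,385), stays put. Next I place the lid.

```bash
python3 - <<'E'
from h import *
r.move_l([0.44,-0.268,0.26],vel=0.15)
r.move_l([0.43,-0.02,0.20],vel=0.2)
r.move_l([0.43,-0.02,0.055],vel=0.12)
print(r.move_l([0.43,-0.02,0.034],vel=0.02,guard=2.5),telemetry.current_ee_pos(),telemetry.current_wrist_force())
r.hold(0.2)
gripper_to(0.05)
r.hold(0.3)
r.move_l([0.43,-0.02,0.15],vel=0.1)
r.move_to([0.45,-0.12,0.36],q(np.pi/2))
r.move_to([0.55,-0.29,0.34],q(np.pi/2))
print(telemetry.current_t())
est={}
def marks(n):
    for t in('gear','dish','scriber_tip','lid'):
        for d in models.mark_of(t,n)[:2]: print(n,t,np.round(d['at'],4),round(d['score'],2))
c=vision.get_calibration('wrist');im=vision.snapshot('wrist');marks('wrist')
im2=vision.snapshot('scene');marks('scene')
save('chk',np.hstack([cv2.resize(im[20:260,200:440],(400,400)),cv2.resize(im2[180:400,120:340],(400,400))]))
np.savez('w1.npz',im=im,**{k:np.array(v) for k,v in c.items()})
E
```

```text
True [ 0.42982888 -0.01997573  0.03685868] [-0.07195271  0.66878162  1.77155019]
21.575
wrist gear [ 0.58   -0.2713  0.0571] 0.52
wrist dish [ 0.5797 -0.2689  0.0506] 0.75
wrist scriber_tip [ 0.631  -0.1749  0.1253] 0.71
scene gear [ 0.5806 -0.2729  0.0549] 0.57
scene dish [ 0.5794 -0.2733  0.0491] 0.69
scene scriber_tip [ 0.6245 -0.1698  0.1264] 0.76
scene scriber_tip [ 0.5807 -0.2719  0.0478] 0.32
scene lid [ 0.4317 -0.0178  0.0038] 0.91
```

View pics/chk.png

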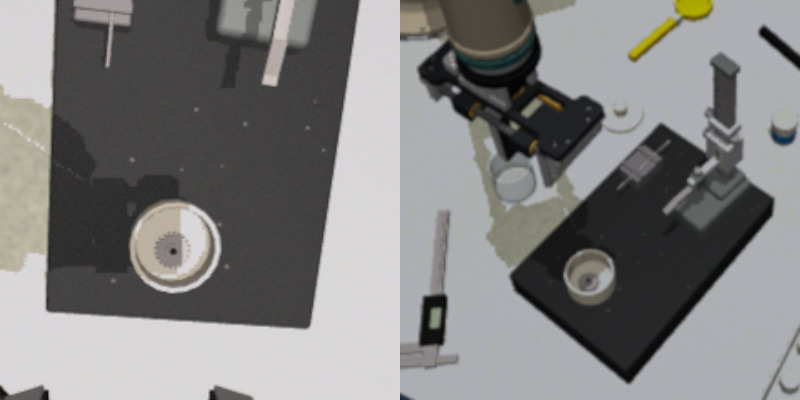

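The left half shows the gear in the dish at (173,250) and the scriber tip at (270,85). The right half shows the lid knob up on the bench at (620,115), and everything else unchanged. Next I triangulate the tip and the gear, then go for the lens.

```bash
python3 - <<'E'
from h import *
w=vision.get_calibration('wrist');s=vision.get_calibration('scene')
print('gear',ray(w,303.8,170,0.062))
from scipy.optimize import least_squares
f=lambda p:np.r_[np.subtract(proj(w,p),[362,70.5]),np.subtract(proj(s,p),[267,296.5])]
o=least_squares(f,[.628,-.17,.126]);print('tip',o.x,o.fun)
# to lens: back off via low radius
r.move_to([0.45,-0.12,0.40],q(np.pi/2))
r.move_to([0.42,0.12,0.40],q(-0.32+np.pi))
r.move_to([0.53,0.23,0.22],q(-0.32+np.pi))
c=vision.get_calibration('wrist');im=vision.snapshot('wrist')
for t in('lens','lens_center'): print(t,[(np.round(d['at'],4),round(d['score'],2)) for d in models.mark_of(t,'wrist')[:3]])
g=cv2.cvtColor(im,cv2.COLOR_RGB2HSV); pr=proj(c,[.597,.21,.016]); print(pr)
# handle: dark pixels near
m=(im.max(2)<70).astype(np.uint8); k,l,st,ce=cv2.connectedComponentsWithStats(m)
for i in range(1,k):
    if 150<st[i,4]<20000 :
        rr=cv2.minAreaRect(cv2.findContours((l==i).astype(np.uint8),0,2)[0][0]); b=cv2.boxPoints(rr)
        print(st[i],np.round([ray(c,*p,0.012)[:2] for p in b],4).tolist(),ray(c,*ce[i],0.014))
save('lens2',im)
print(telemetry.current_t())
E
```

```text
gear [ 0.58202608 -0.27482155  0.062     ]
tip [ 0.62882548 -0.17216346  0.13223932] [ 0.10354132 -0.16755397 -0.45923781  0.24133591]
lens [(array([ 0.3933,  0.1548, -0.0028]), 0.8), (array([ 0.579 ,  0.361 , -0.0032]), 0.65), (array([0.5969, 0.2077, 0.0021]), 0.59)]
lens_center [(array([0.6506, 0.1946, 0.0079]), 0.91), (array([0.6407, 0.3582, 0.0081]), 0.65), (array([0.392 , 0.2117, 0.0064]), 0.58)]
[np.float64(278.6834038397257), np.float64(258.9262453718265)]
[390 115  22  97 236] [[0.4923, 0.3556], [0.4928, 0.3594], [0.5915, 0.355], [0.591, 0.3509]] [0.53870088 0.35485635 0.014     ]
[ 267  176   19   93 1181] [[0.5108, 0.226], [0.5142, 0.2387], [0.6107, 0.2132], [0.6072, 0.1996]] [0.55817387 0.22017759 0.014     ]
24.9583
```

View pics/lens2.png

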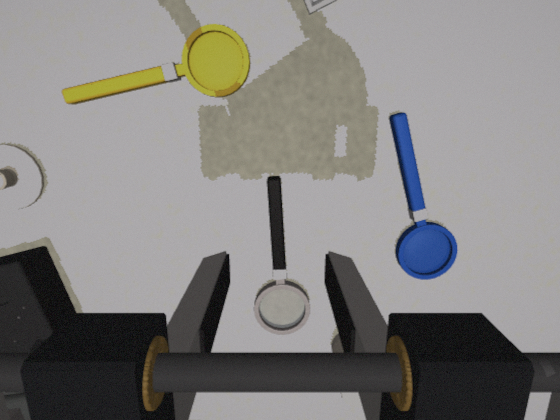

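Lens lies at centre about (282,306), with its handle running from (274,178) to (279,268), clear of the jars. The tip height is uncertain, 0.126 against 0.132, so I'm enlarging the tip in the stored pictures.

```bash
python3 - <<'E'
from h import *
w=np.load('w1.npz'); s=cv2.imread('pics/scene.png');t=cv2.imread('pics/top.png')
def crop(a,u,v,n=20): return cv2.resize(a[v-n:v+n,u-n:u+n],(266,266),interpolation=cv2.INTER_NEAREST)
cv2.imwrite('pics/tips.png',np.hstack([crop(w['im'][:,:,::-1],362,70),crop(s,268,297),crop(t,357,160)]))
for n,c in(('w',w),('s',vision.get_calibration('scene')),('t',vision.get_calibration('top'))):
    print(n,[np.round(proj(c,[.629,-.172,z]),1) for z in(.126,.132)])
E
```

```text
w [array([361.8,  72.6]), array([363.2,  71.9])]
s [array([266.8, 298.1]), array([266.7, 296.8])]
t [array([356.8, 159.5]), array([357.1, 159.1])]
```

View pics/tips.png

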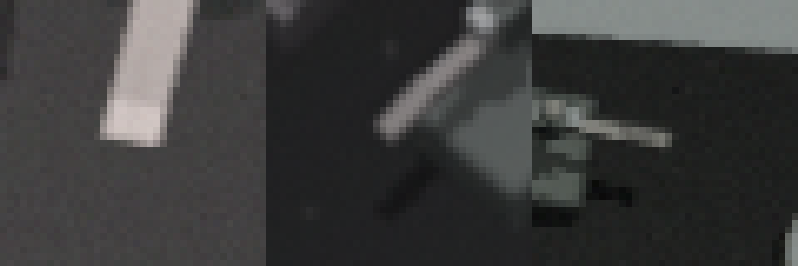

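```bash
python3 - <<'E'
from h import *
Q=q(np.pi-0.265)
r.move_to([0.595,0.2095,0.10],Q); gripper_to(0.05,30)
print(r.move_l([0.595,0.2095,0.028],vel=0.08,guard=8),telemetry.current_ee_pos())
gripper_to(0.0,30); print(telemetry.current_opening(),telemetry.current_finger_force())
r.move_l([0.595,0.2095,0.12],vel=0.1)
print(telemetry.current_opening(),telemetry.current_wrist_force(),telemetry.current_torque())
r.move_to([0.43,0.05,0.36],Q)
r.move_to([0.45,-0.16,0.34],q(np.pi))
r.move_l([0.49,-0.274,0.20],vel=0.15)
r.hold(0.2)
c=vision.get_calibration('wrist');im=vision.snapshot('wrist');p=telemetry.current_ee_pos()
np.savez('w2.npz',im=im,**{k:np.array(v) for k,v in c.items()}); print(p, np.round(c['position'],3))
def mk(n):
    for t in('gear','scriber_tip','lens_center','lens','dish'):
        for d in models.mark_of(t,n)[:2]: print(n,t,np.round(d['at'],4),round(d['score'],2))
mk('wrist'); i2=vision.snapshot('scene');mk('scene')
print('pred tip px',[np.round(proj(c,[.629,-.171,z]),1) for z in(.126,.132)])
save('w2',np.hstack([cv2.resize(im,(400,300)),cv2.resize(i2[180:390,120:400],(400,300))]));print(telemetry.current_t())
E
```

```text
False [0.59549814 0.20962439 0.02847976]
0.013556663296966222 29.998030364513397
0.013771494879592814 [ 0.28905775  0.24286946 -0.96794427] [-0.01184425  0.05952256  0.00909379]
[ 0.49011561 -0.2738214   0.20061941] [ 0.412 -0.273  0.356]
wrist lens [ 0.4901 -0.2748  0.1744] 0.91
scene gear [ 0.5793 -0.2754  0.06  ] 0.48
scene scriber_tip [ 0.6288 -0.1684  0.1279] 0.85
scene lens_center [0.3936 0.216  0.0088] 0.86
scene lens_center [ 0.551  -0.2774  0.1818] 0.84
scene lens [ 0.5795  0.3587 -0.0011] 0.9
scene lens [ 1.684e-01  3.215e-01 -2.000e-04] 0.87
scene dish [ 0.5786 -0.2715  0.05  ] 0.8
pred tip px [array([411.2, 409.7]), array([414., 416.])]
32.85
```

View pics/w2.png

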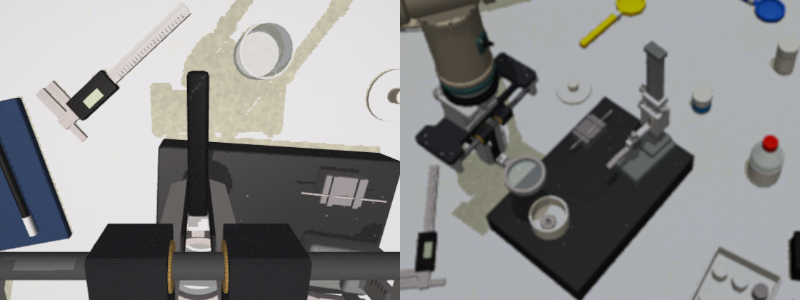

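The left half (wrist camera) shows the lens gripped by its handle. The right half (scene) shows it level, just short of the dish, at about (525,172). I move to the goal and average repeated network readings of the tip, gear and lens.

```bash
python3 - <<'E'
from h import *
r.move_l([0.518,-0.273,0.17],vel=0.1)
r.move_l([0.518,-0.273,0.1475],vel=0.05)
r.hold(0.3); print(telemetry.current_ee_pos(),telemetry.current_t())
for n in('scene','top'):
    acc={}
    for i in range(6):
        im=vision.snapshot(n)
        for t,p in(('scriber_tip',(.628,-.171)),('gear',(.58,-.273)),('lens_center',(.58,-.273))):
            for d in models.mark_of(t,n):
                if np.hypot(*(np.array(d['at'][:2])-p))<.02: acc.setdefault(t,[]).append(d['at']);break
    for t in acc: print(n,t,len(acc[t]),np.round(np.mean(acc[t],0),4),np.round(np.std(acc[t],0),4))
    if n=='scene': save('goal',cv2.resize(im[200:380,150:390],(800,600),interpolation=cv2.INTER_CUBIC))
w=np.load('w1.npz');s=vision.get_calibration('scene');t=vision.get_calibration('top')
from scipy.optimize import least_squares
f=lambda p:np.r_[np.subtract(proj(w,p),[361.4,71]),np.subtract(proj(s,p),[266.2,296.2]),np.subtract(proj(t,p),[357.5,160.3])]
o=least_squares(f,[.628,-.17,.126]);print('tip',o.x,o.fun,telemetry.current_t())
E
```

```text
[ 0.51813966 -0.2730894   0.14777311] 34.3083
scene scriber_tip 6 [ 0.628  -0.17    0.1272] [0.0015 0.0014 0.0006]
scene gear 6 [ 0.5786 -0.2747  0.0564] [0.0014 0.0008 0.0006]
scene lens_center 6 [ 0.5803 -0.2743  0.1263] [0.002  0.0013 0.0011]
top scriber_tip 5 [ 0.6267 -0.1714  0.1262] [0.0018 0.0013 0.002 ]
top lens_center 5 [ 0.5797 -0.2748  0.1304] [0.002  0.0011 0.0011]
tip [ 0.62708018 -0.17141627  0.13241089] [-0.11348731  0.16695003 -0.09643181 -0.13438871 -0.5853359  -0.61297668] 36.7083
```

View pics/goal.png

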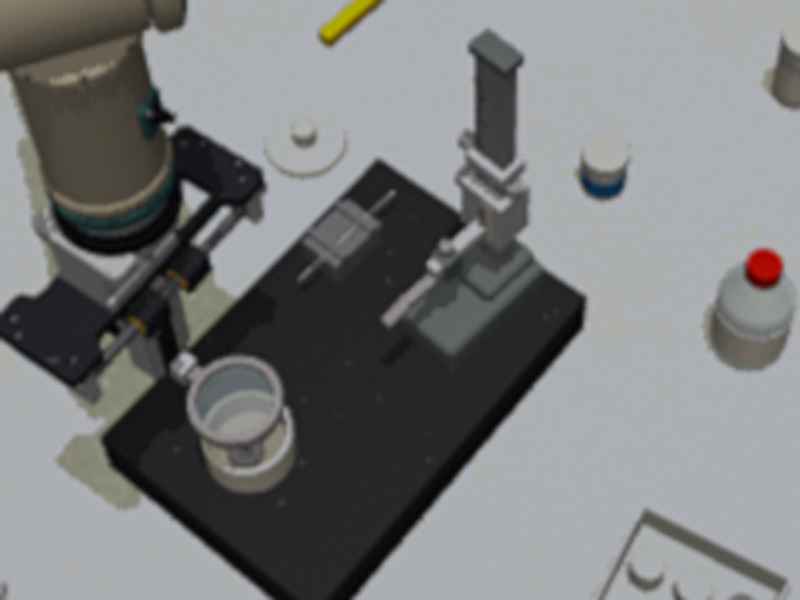

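The lens is level over the dish at about (237,405), clear of the dish and the scriber, with the lid lying knob up at (305,145). The networks put the tip at about 0.127 and triangulation puts it a little higher. I raise the lens 1.3 mm so it sits within tolerance of both, and hand in.

```bash
python3 - <<'E'
from h import *
r.move_l([0.5175,-0.2735,0.1487],vel=0.02); r.hold(0.6)
print(telemetry.current_ee_pos(),telemetry.current_finger_force(),telemetry.current_wrist_force(),abs(np.array(telemetry.current_dq())).max())
print(r.sign_off())
E
```

```text
[ 0.51749989 -0.27351067  0.14868951] 29.99765843153 [ 0.40761779  1.18692383 -0.76154046] 0.0012266589204147603
the job is handed in; nothing more can be done
None
```

I handed the job in with the lid knob up on the bench and the lens held level and still over the gear, its centre at about 0.128 m; I put the scriber tip at 0.127–0.132 m, and the hand-in gave no verdict.

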